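# Arm the leak tester and hold its pressure lever

### The job

Start the leak test on the blue bench tester: turn the pot's closing ring clockwise by its black peg until it is fully at the red locked mark, then flip the yellow-and-black safety catch up and over until its tooth drops home in the ring's notch, and only then pull the red-handled spring lever all the way towards the front of the tester. The lever springs back when let go, so finish still gripping the handle with the lever fully pulled; leave the loose things on the bench where they are.

Things in the scene. Friction and masses are not known exactly. Their poses are not given: they have to be found in the camera images.
- tester: Leak tester fixed to the desk: blue base 200 mm deep (x) by 320 wide (y), 20 high; origin: centre of its underside; x to its back, y to its left, z up. Left: test pot with clear lid and dark closing ring. Right: brass valve with the lever. Between them: the catch. Gauge (65 mm high) at the front edge right of the middle; grey air bottle (124 mm high) at the back right corner.
- closing_ring (a joint): Angle of the pot's closing ring (156 mm outside diameter, top 100 mm over the desk, upright axis). 0 unlocked, grows clockwise seen from above, 1.0 rad end stop at the red locked mark on the lid rim. Turns with 2.5 N at the peg and stays where left. The notch for the catch's tooth, in a raised steel sector on the ring, lies under the tooth only from about 0.93 up. Starts at 0 to 0.35.
- ring_peg (a point): Middle of the ring's upright round black grip peg: 16 mm in diameter, from 100 to 146 mm over the desk, 90 mm from the ring's axis, at the front of the pot, on a 22 mm wide ear with its top at 99 mm. In the tester's frame the direction from the ring's axis to the peg is 3.752 rad (counter-clockwise from x) minus the ring's joint value.
- ring_axis (a point): Point on the vertical axis about which the closing ring turns, at the height of the peg's middle (123.5 mm over the desk).
- catch (a joint): Angle of the safety catch about its level hinge along the tester's x. 0: its yellow-and-black arm (96 x 8 x 14 mm) lies level to the right across the front of the lever's stem and blocks it. Grows as it is flipped up and over to the left; 1.75 rad: home, tooth down in the ring's notch (stopped near 1.45 by an unlocked ring). Turns with 1 to 2 N at the pin, stays where left. Starts at 0 to 0.12.
- catch_pin (a point): Grip point on the catch's round steel pin, 10 mm in diameter, sticking out 48 mm from the arm towards the front of the tester, along the tester's x axis in every position of the catch; 26 mm out from the arm's front face, 55 mm from the catch's hinge axis (level to the right of it when the catch reads 0). Space free below and on both sides.
- catch_hinge (a point): Point on the catch's hinge axis (which runs along the tester's x axis), 115 mm over the desk, at the middle of the arm's thickness.
- lever (a joint): Angle of the spring-return valve lever about its level hinge along the tester's y. 0: at rest, leaning 0.436 rad back from upright; grows as the handle is pulled to the front; 1.134 rad: end stop, 0.698 rad forward of upright. Needs 2 N at the handle at first and 6 N at the stop; springs back as soon as it is let go. The gauge's red needle follows it.
- lever_grip_mid (a point): Middle of the lever's red round cross handle: 22 mm in diameter, 66 mm long along the tester's y axis, 140 mm from the lever's hinge axis; 187 mm over the desk at rest, 200 mm at the highest, 167 mm when fully pulled.
- lever_hinge (a point): Point on the lever's hinge axis (along the tester's y axis), 60 mm over the desk, in the lever's middle plane.
- screw_tin: Bystander: small light grey open tin with screws, 50 x 72 x 22 mm, left of the tester; origin under its middle.
- solder_spool: Bystander: blue and silver spool of solder, 56 mm in diameter, 40 mm high, left of the tester; origin under its middle.
- cutters: Bystander: blue-handled cutters lying flat right of the tester, 155 mm long, 12 mm high; origin under its middle.
- marker: Bystander: black marker pen lying near the front edge of the desk, 131 mm long, 17 mm high; origin under its middle.
- flux_bottle: Bystander: small white bottle with a red spout, 39 mm in diameter, 108 mm high, standing left of the tester towards the back; origin under its middle.
- lever_arm: The whole valve lever, steel stem (12 mm thick) and red cross handle in one; it carries nothing else. Its origin lies on its hinge axis.

How it is judged:
By the outcome, as a careful person would: the job done as asked, in the order asked, and still so for the second after the job is handed in, while the arm keeps its last pose, push and grip.
It also fails if it takes over 64 s, if anything falls off the work surface, if the arm or the gripper's body presses on something with over 40 N, if the wrist force passes 120 N, or if a joint passes its speed limit or range.

### The arm

A 6-joint arm with a two-finger parallel gripper is mounted at the origin on a cart in front of the work surface, level with it; the furniture and walls round the work are solid. World frame = base frame: x ahead of the robot, y to its left, z up, the work surface at z = 0. Lengths are in mm, angles in rad, forces in N, time in s.
With the tool pointing down it reaches from about 350 to 925 mm from the base axis. Payload 6.4 kg.
Tool frame: the origin (TCP) lies midway between the tips of the shut fingers; the grasp point (between the pads) lies bot.grip_depth behind it (bot.grip_depth is the distance from the TCP to the grasp point, in mm); z points along the fingers, y is the line along which they close (so a half turn about z gives the same grasp; the last joint's range is limited). The gripper opens to 94 mm and grips with 3 to 60 N. Pads are 16 mm wide; open, the fingers measure 119 mm over their backs; the gripper's body (75 mm by 177 mm) begins 78 mm behind the grasp point.
Start: joints at [1.044, 0.245, 1.558, -0, 1.339, -0.174], TCP at [224.59, 609.978, 205.455] pointing down, gripper open.
Joint ranges: [-3.13, 3.13], [-1.02, 2.26], [0.13, 2.54], [-0.95, 4.09], [0.21, 2.88], [-2.74, 2.74]. Speed limits (rad/s): [2.57, 2.57, 3.14, 3.14, 3.14, 3.14].

### API

Orientations are given as a unit quaternion [w, x, y, z].
In Python, from bench import state, eyes, ticket, bot gives the robot as it stands. The module is installed in compiled form; this text tells all that it offers.
- The arm moves only by the tool carry_out, never from a script. Its argument "increments" is a list that holds one entry, the list of rows, each a list of 7 numbers: the opening, from 0 (shut) to 1 (fully open), then the shift along the tool's x, y, z each as a share of 10 cm, from -1 to 1, then the turn, a rotation vector about the tool's x, y, z each as a share of 30 degrees, from -1 to 1. A call has 1 to 20 rows; each row shifts and turns the commanded pose from where the row before left it, along the tool's axes as they then stand; what a row does not reach is not made up. A row lasts 1/12 s, in which the tool goes at most 41.7 mm and 7.16 degrees, less where a joint would pass 70% of its speed; a pose out of reach is approached as far as the arm can. A call with a number of a shift or a turn outside -1 to 1 is refused whole. A call with a gripper value outside its range is refused whole. The fingers move at their own pace and stop on an object; "newtons" is the grip in N (left out, the last holds). Time passes only in rows, so rows that do not move let the fingers close. It gives the time, the measured TCP pose, the force, the opening and the grip force at its end, in the units of the state.
- state(): the state, without advancing time (a new reading comes with each control period).
- eyes.capture(name): name is "side" or "top" or "wrist"; returns the picture (384x512x3 uint8, red, green, blue); there is no depth.
- eyes.camera_info(name): a dict with "fovy" (degrees; the focal length in pixels is half the picture's height over the tangent of half this angle, whatever the lens; pixels are square), "cx", "cy" (the principal point, pixels), "k1" (the pictures are not rectified: a ray, as slopes to the right and down, at radius r is drawn at 1 + k1 r^2 times it, then the intrinsics apply), "R" (3x3) and "t" (3): a world point X has camera coordinates R X + t; the wrist camera has in their place "T_tool_cam" (4x4, takes a point from camera to tool coordinates, whose origin is the TCP and whose axes are the flange's). Camera axes: x right, y down, z forward; pixel columns grow to the right and rows downward; lengths in mm; the calibration is good to about 2 mm. A picture is of the moment at which its call begins: read the wrist's pose just before it. camera_info takes no time and is no camera call.
- ticket.job_done(): hands the job in; it is judged then, once.
The state is a dict: "clock": time; "joints": joint angles; "joint_vel": joint speeds; "joint_torque": joint torques, N m; "tcp_pos": TCP position; "eef_rot": TCP orientation; "wrist_force": force on the tool from outside, world axes, zero at the start; "moment": the same for the moment, N m; "opening": finger opening in mm; "grasp_force": force on a finger pad.
Only numpy, scipy, OpenCV 4.12 (cv2) and the standard library are available. Lean on these libraries where they do the work, as an engineer would, in place of code of your own. Each camera call takes 0.05 s, during which the arm holds its last target. There are 200 camera calls.

## Working session

There is one attempt and no reset: what is moved stays moved. The work goes in short steps, Python scripts to look and compute and a tool call to move; the robot and the scene stay as the last step left them, time stands still between calls to the robot, and variables do not carry over. Pictures are saved under pics/ and viewed, at most 10 in all, crops included, and the job is handed in when it is done.

Besides the shell and the picture viewer there is one more tool, called after "Call:" in YAML: its name, and indented under it one key for each argument. carry_out: Moves the arm, as the interface text tells. Shift numbers are shares of 10 cm and turn numbers shares of 30 degrees, none past 1 either way. Its arguments: {"type":"object","properties":{"increments":{"type":"array"},"newtons":{"type":"number"}},"required":["increments"]}

```bash
mkdir -p pics
python3 - <<'E'
from bench import state, eyes, ticket, bot
import cv2,numpy as np
s=state();print({k:np.round(v,3) for k,v in s.items()},bot.grip_depth)
a=[]
for n in ("side","top","wrist"):
    im=eyes.capture(n);cv2.imwrite(f"pics/{n}0.png",im[:,:,::-1]);print(n,eyes.camera_info(n))
E
```

```text
{'clock': np.float64(0.0), 'joints': array([ 1.044,  0.246,  1.559,  0.   ,  1.339, -0.174]), 'joint_vel': array([-0.001,  0.   , -0.   ,  0.001, -0.   ,  0.002]), 'joint_torque': array([ 1.0000e-03, -4.1582e+01, -3.1461e+01,  6.9000e-02,  3.3000e-02,
       -0.0000e+00]), 'tcp_pos': array([224.287, 609.448, 204.375]), 'eef_rot': array([-0.   ,  0.175,  0.984, -0.001]), 'wrist_force': array([ 0.127,  0.607, -0.381]), 'moment': array([-0.013, -0.023, -0.026]), 'grasp_force': np.float64(0.0), 'opening': np.float64(94.147)} 18.8
side {'fovy': 44.50203757313237, 'cx': 257.7418357136448, 'cy': 192.18870333592085, 'k1': -0.11001165749459829, 'R': array([[-0.89598722, -0.44350943,  0.02250083],
       [-0.21214509,  0.38296686, -0.89907221],
       [ 0.39012993, -0.81033066, -0.43722176]]), 't': array([ 507.42840566,  187.15797244, 1449.83475116])}
top {'fovy': 52.92116369374967, 'cx': 253.1494567532903, 'cy': 190.63547301257785, 'k1': 0.04150762511254679, 'R': array([[-0.01323453, -0.99983541, -0.01240973],
       [-0.98157666,  0.01535667, -0.19045059],
       [ 0.19060982,  0.00966058, -0.98161834]]), 't': array([ 144.33180057,  522.05003823, 1083.61047726])}
wrist {'fovy': 63.51581272080337, 'cx': 253.1170890525962, 'cy': 185.44380412578732, 'k1': -0.06734179881464328, 'T_tool_cam': array([[-4.33750840e-04, -9.72768526e-01, -2.31778355e-01,
         6.64662948e+01],
       [ 9.99999828e-01, -5.13201645e-04,  2.82492477e-04,
        -1.64416403e-01],
       [-3.93748824e-04, -2.31778193e-01,  9.72768582e-01,
        -1.79170518e+02],
       [ 0.00000000e+00,  0.00000000e+00,  0.00000000e+00,
         1.00000000e+00]])}
```

```bash
python3 -c "
import cv2
for n in ('top','side'):
    i=cv2.imread(f'pics/{n}0.png');cv2.imwrite(f'pics/{n}0b.png',cv2.resize(i,(800,600),interpolation=cv2.INTER_CUBIC))"
```

```text
(no output)
```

View pics/top0b.png

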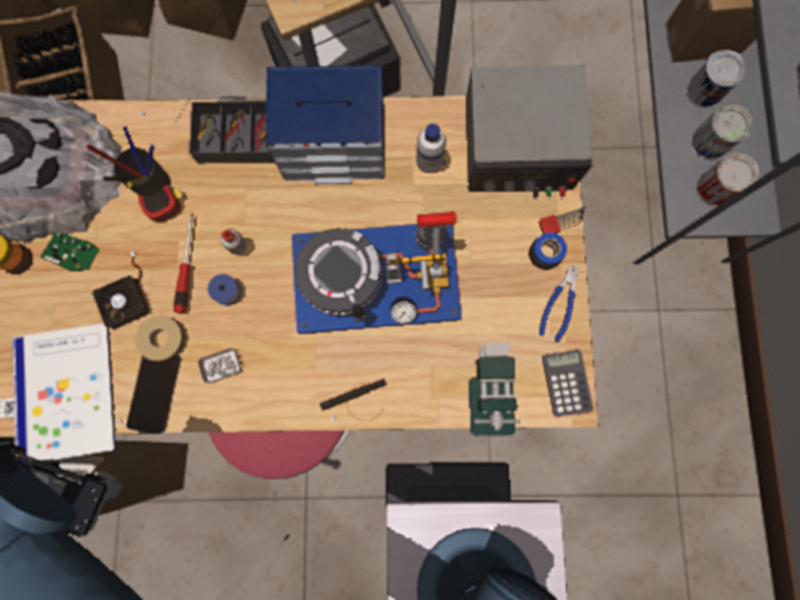

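View pics/side0b.png

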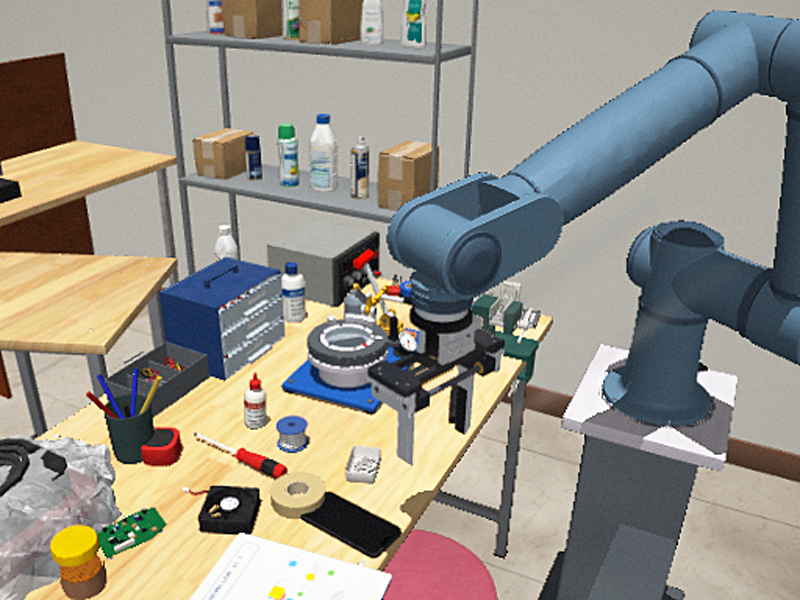

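The top view shows the tester: base corners near (293,234), (299,333), (461,320) on the 800 scale, peg near (362,312), and red handle at (437,219). Next I compute a rough pose.

```bash
cat > h.py <<'E'
from bench import state, eyes, ticket, bot
import cv2,numpy as np
from scipy.spatial.transform import Rotation as Ro
from scipy.optimize import least_squares
def q2R(q): return Ro.from_quat([q[1],q[2],q[3],q[0]]).as_matrix()
def cam(n,s=None):
    c=eyes.camera_info(n); f=192/np.tan(np.radians(c['fovy']/2))
    if n=='wrist':
        T=np.eye(4);T[:3,:3]=q2R(s['eef_rot']);T[:3,3]=s['tcp_pos'];M=np.linalg.inv(T@c['T_tool_cam']);R,t=M[:3,:3],M[:3,3]
    else: R,t=np.array(c['R']),np.array(c['t'])
    return R,t,f,c['cx'],c['cy'],c['k1']
def proj(C,X):
    R,t,f,cx,cy,k=C; p=np.atleast_2d(X)@R.T+t; s=p[:,:2]/p[:,2:]; s=s*(1+k*(s**2).sum(1,keepdims=True)); return s*f+[cx,cy]
def onz(C,uv,z):
    return least_squares(lambda q:(proj(C,[q[0],q[1],z])[0]-uv),[600,0],x_scale=100).x
def tw(P,X): # P=x,y,yaw
    c,s=np.cos(P[2]),np.sin(P[2]); X=np.atleast_2d(X); return np.c_[P[0]+c*X[:,0]-s*X[:,1],P[1]+s*X[:,0]+c*X[:,1],X[:,2]]
E
python3 - <<'E'
from h import *
C=cam('top');k=.64
for n,u,z in [('BL',(293,234),20),('FL',(299,333),20),('FR',(461,320),20),('ring',(341,271),100),('peg',(362,309),146),('handle',(437,219),187)]:
    print(n,onz(C,np.array(u)*k,z).round(1))
E
```

```text
BL [661.9 338.1]
FL [464.5 322.9]
FR [484.9  12.1]
ring [565.9 234.7]
peg [487.1 193.7]
handle [632.6  63.5]
```

Call:
carry_out:
  increments:
    - [[1,-0.05,-0.05,-0.4,0,0,0],[1,-0.31,-0.23,-0.06,0,0,0],[1,-0.31,-0.23,-0.06,0,0,0],[1,-0.31,-0.23,-0.06,0,0,0],[1,-0.31,-0.23,-0.06,0,0,0],[1,-0.31,-0.23,-0.06,0,0,0],[1,-0.31,-0.23,-0.06,0,0,0],[1,-0.31,-0.23,-0.06,0,0,0],[1,-0.31,-0.23,-0.06,0,0,0],[1,-0.31,-0.23,-0.06,0,0,0],[1,-0.31,-0.23,-0.06,0,0,0],[1,-0.31,-0.23,-0.06,0,0,0],[1,-0.31,-0.23,-0.06,0,0,0],[1,-0.31,-0.23,-0.06,0,0,0],[1,0,0,0,0,0,-0.2],[1,0,0,0,0,0,-0.2],[1,0,0,0,0,0,-0.2],[1,0,0,0,0,0,-0.2]]

```text
clock: 1.65
tcp_pos: [502.4, 183.3, 323.1]
eef_rot: [-0.0, -0.035, 0.999, -0.0]
wrist_force: [-0.1, 0.2, -1.0]
opening: 93.7
grasp_force: 0.0
```

Run:
```python
from h import *
s=state();im=eyes.capture('wrist');s2=state()
print(s['clock'],s['tcp_pos'],s['eef_rot'],s2['tcp_pos'])
import pickle;pickle.dump(s,open('s1.pkl','wb'))
cv2.imwrite('pics/w1.png',im[:,:,::-1]);cv2.imwrite('pics/w1b.png',cv2.resize(im[:,:,::-1],(800,600),interpolation=cv2.INTER_CUBIC))
```

```text
1.65 [502.42089428 183.27409024 323.07791528] [-3.65177596e-04 -3.51924315e-02  9.99380488e-01 -4.13997925e-06] [502.34796002 183.43091323 323.08380754]
```

View pics/w1b.png

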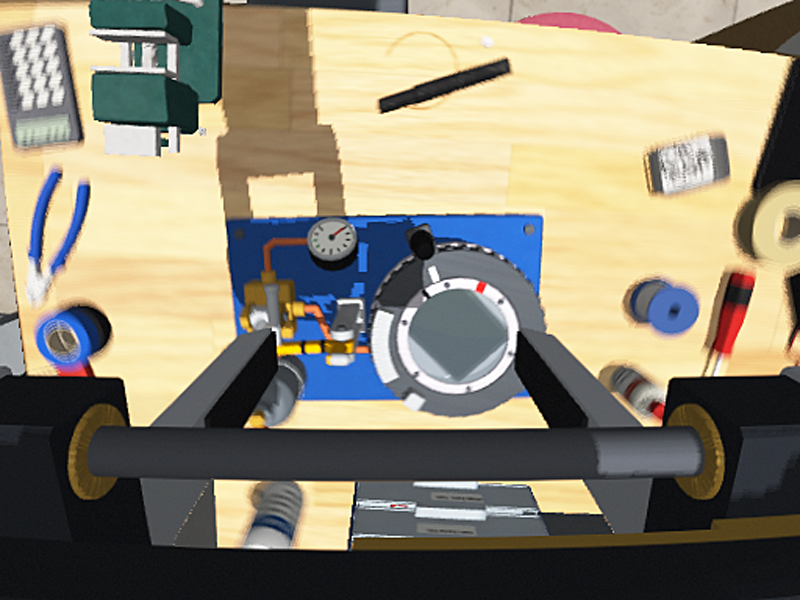

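The wrist view shows the base front corners at (544,215) and (229,221), peg top near (424,247), ring centre near (460,335), and catch arm with its pin near (270,285–340). I'll zoom in for precise pixels.

Run:
```python
import cv2
i=cv2.imread('pics/w1.png')[130:270,140:360]
cv2.imwrite('pics/w1c.png',cv2.resize(i,None,fx=3.5,fy=3.5,interpolation=cv2.INTER_CUBIC))
```

```text
(no output)
```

View pics/w1c.png

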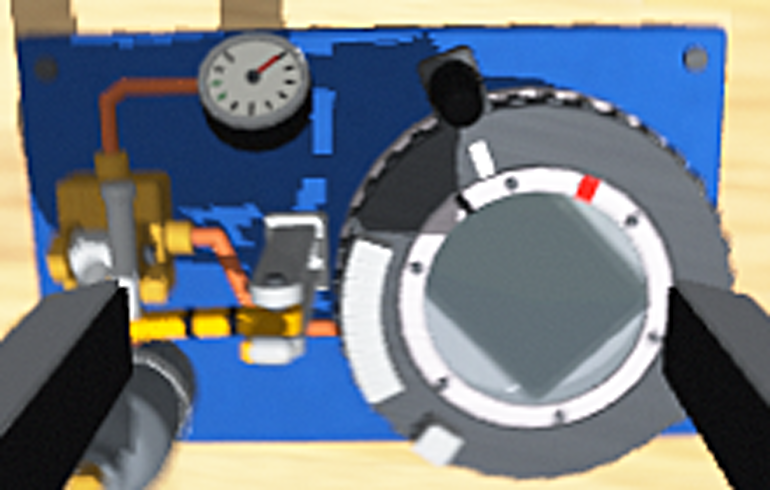

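Run:
```python
from h import *
import pickle;s=pickle.load(open('s1.pkl','rb'));C=cam('wrist',s)
g=lambda u:np.array(u)/3.5+[140,130]
for n,u,z in [('FL',(725,28),20),('FR',(20,28),20),('BR',(38,437),20),('ring',(537,285),100),('lid',(537,297),105),('peg',(461,101),146),('ear',(450,60),99),('pintip',(118,188),115),('pinbase',(125,310),115),('hinge',(272,322),115),('lock',(588,188),104),('mark',(482,160),100),('gauge',(255,80),65)]:
    print(n,onz(C,g(u),z).round(1))
```

```text
FL [464.7 327.2]
FR [486.5  14.6]
BR [684.2  21. ]
ring [564.  242.6]
lid [567.3 242.3]
peg [487.6 203.7]
ear [479.3 201.7]
pintip [532.8  82.9]
pinbase [580.1  85.9]
hinge [580.8 141.7]
lock [523.2 257.3]
mark [516.1 216.8]
gauge [496.5 125.7]
```

Call:
carry_out:
  increments:
    - [[0.5,0.07,0.1,0.3,0,0,0],[0.5,0.07,0.09,0.3,0,0,0],[0.5,0,0,0.4,0,0,0],[0.5,0,0,0.4,0,0,0],[0.5,0,0,0.1,0,0,0],[0.5,0,0,0,0,0,0]]

```text
clock: 2.2
tcp_pos: [484.6, 201.3, 170.0]
eef_rot: [-0.004, -0.032, 0.999, -0.001]
wrist_force: [0.1, 0.1, 0.3]
opening: 57.6
grasp_force: 0.0
```

Run:
```python
from h import *
s=state();im=eyes.capture('wrist')
print(s['clock'],s['tcp_pos'],s['opening'])
import pickle;pickle.dump(s,open('s2.pkl','wb'))
cv2.imwrite('pics/w2.png',im[:,:,::-1]);cv2.imwrite('pics/w2b.png',cv2.resize(im[:,:,::-1],(800,600),interpolation=cv2.INTER_CUBIC))
C=cam('wrist',s)
t=s['tcp_pos'];print(proj(C,[t,t-[0,0,24]])*1.5625)
```

```text
2.2 [484.61921527 201.34856143 169.95192745] 57.556530626433144
[[396.41597967 348.97995252]
 [396.29444183 330.2551625 ]]
```

View pics/w2b.png

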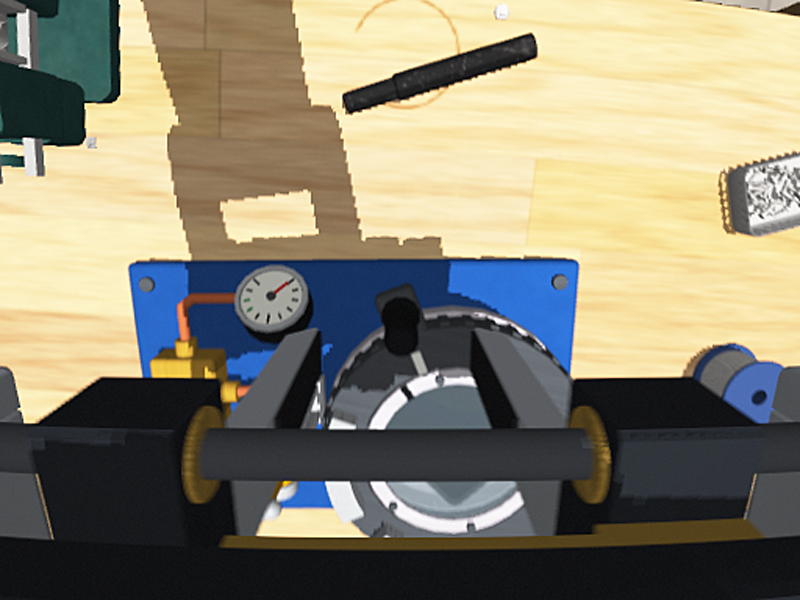

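The peg top sits at (403,340), slightly off the TCP projection, and the base corners are at (579,261) and (130,264).

Run:
```python
from h import *
import pickle;s=pickle.load(open('s2.pkl','rb'));C=cam('wrist',s)
for n,u,z in [('FL',(579,261),20),('FR',(130,264),20),('peg',(403,341),146),('gauge',(272,295),65)]:
    print(n,onz(C,np.array(u)/1.5625,z).round(1))
```

```text
FL [466.7 327.8]
FR [488.8  14. ]
peg [489.4 204.6]
gauge [493.1 126.5]
```

Call:
carry_out:
  increments:
    - [[0.5,-0.05,0.03,0.3,0,0,0],[0.5,0,0,0.29,0,0,0],[0.5,0,0,0,0,0,0],[0,0,0,0,0,0,0],[0,0,0,0,0,0,0],[0,0,0,0,0,0,0],[0,0,0,0,0,0,0],[0,0,0,0,0,0,0],[0,0,0,0,0,0,0]]
  newtons: 15

```text
clock: 3.0
tcp_pos: [492.9, 205.0, 116.0]
eef_rot: [0.001, -0.033, 0.999, -0.0]
wrist_force: [-1.3, -1.5, 5.5]
opening: 15.5
grasp_force: 15.0
```

Call:
carry_out:
  increments:
    - [[0,0.027,0.08,0,0,0,0],[0,0.019,0.08,0,0,0,0],[0,0.01,0.08,0,0,0,0],[0,0.004,0.08,0,0,0,0],[0,-0.004,0.08,0,0,0,0],[0,-0.01,0.08,0,0,0,0],[0,-0.019,0.08,0,0,0,0],[0,-0.024,0.06,0,0,0,0],[0,0,0,0,0,0,0],[0,0,0,0,0,0,0]]

```text
clock: 3.83
tcp_pos: [487.8, 267.8, 115.2]
eef_rot: [0.0, -0.033, 0.999, 0.001]
wrist_force: [-1.6, 0.7, 4.8]
opening: 15.6
grasp_force: 15.0
```

Call:
carry_out:
  increments:
    - [[0,-0.016,0.04,0,0,0,0],[0,-0.016,0.04,0,0,0,0],[0,0,0,0,0,0,0],[0,0,0,0,0,0,0]]

```text
clock: 4.17
tcp_pos: [488.5, 269.9, 114.8]
eef_rot: [-0.004, -0.034, 0.999, -0.006]
wrist_force: [-9.4, -19.9, 14.6]
opening: 15.6
grasp_force: 15.0
```

Call:
carry_out:
  increments:
    - [[0.4,0,0,0,0,0,0],[0.4,0,0,0,0,0,0],[0.4,0,0,0,0,0,0],[0.4,0,0,-0.25,0,0,0],[0.4,0,0,-0.4,0,0,0],[0.4,0,0,-0.4,0,0,0],[0.4,0.1,-0.38,-0.1,0,0,0],[0.4,0.1,-0.38,0,0,0,0],[0.6,0.1,-0.38,0,0,0,0],[0.6,0,0,0,0,0,0],[0.6,0,0,0,0,0,0]]

```text
clock: 5.08
tcp_pos: [467.8, 158.4, 229.5]
eef_rot: [0.0, -0.032, 1.0, 0.0]
wrist_force: [0.2, 0.1, -0.2]
opening: 54.1
grasp_force: 0.0
```

Run:
```python
from h import *
s=state();im=eyes.capture('wrist')
print(s['clock'],s['tcp_pos'],s['eef_rot'],s['opening'])
import pickle;pickle.dump(s,open('s3.pkl','wb'))
cv2.imwrite('pics/w3.png',im[:,:,::-1]);cv2.imwrite('pics/w3b.png',cv2.resize(im[100:310,100:380,::-1],(800,600),interpolation=cv2.INTER_CUBIC))
```

```text
5.0833 [467.82595211 158.39113126 229.45753918] [ 4.13005354e-04 -3.15947484e-02  9.99500604e-01  3.79021932e-04] 54.118601002925146
```

View pics/w3b.png

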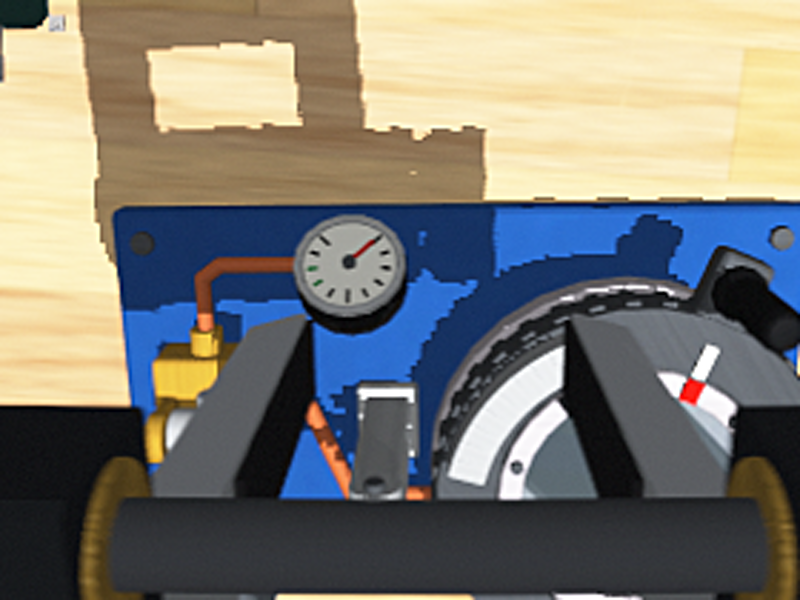

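The white mark is aligned with the red one, so the ring is locked. Next is the catch pin, starting from above it.

Call:
carry_out:
  increments:
    - [[0.5,-0.28,-0.26,0,0,0,0],[0.5,-0.28,-0.26,0,0,0,0],[0.5,-0.27,-0.26,0,0,0,0],[0.5,0,0,0.35,0,0,0],[0.5,0,0,0.35,0,0,0],[0.5,0,0,0,0,0,0],[0.5,0,0,0,0,0,0]]

```text
clock: 5.72
tcp_pos: [554.5, 88.3, 157.4]
eef_rot: [-0.003, -0.034, 0.999, 0.0]
wrist_force: [0.3, 0.7, 0.4]
opening: 46.8
grasp_force: 0.0
```

Run:
```python
from h import *
s=state();im=eyes.capture('wrist')
print(s['clock'],s['tcp_pos'],s['eef_rot'],s['opening'])
import pickle;pickle.dump(s,open('s4.pkl','wb'))
cv2.imwrite('pics/w4.png',im[:,:,::-1]);cv2.imwrite('pics/w4b.png',cv2.resize(im[100:340,100:420,::-1],(800,600),interpolation=cv2.INTER_CUBIC))
C=cam('wrist',s);t=s['tcp_pos'];t[2]=118
print((proj(C,[t,t+[-22,0,0],t+[26,0,0]])-[100,100])*2.5)
```

```text
5.7167 [554.48973912  88.27818512 157.39745153] [-2.55899034e-03 -3.38443565e-02  9.99423775e-01  3.59323825e-04] 46.83274950048621
[[383.73915095 262.07737381]
 [388.89836276 188.88247385]
 [377.93459912 344.33831973]]
```

View pics/w4b.png

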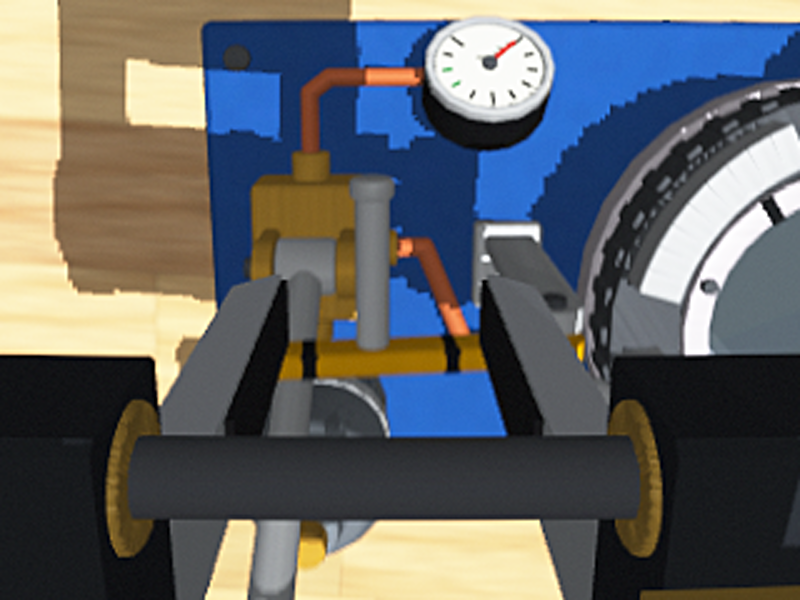

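The pin runs from (373,190) to (375,345), so it is 3 mm to the right of the TCP, and its depth along x matches.

Call:
carry_out:
  increments:
    - [[0.5,0,-0.03,0.3,0,0,0],[0.5,0,0,0.28,0,0,0],[0.5,0,0,0,0,0,0],[0.5,0,0,0,0,0,0],[0,0,0,0,0,0,0],[0,0,0,0,0,0,0],[0,0,0,0,0,0,0],[0,0,0,0,0,0,0],[0,0,0,0,0,0,0],[0,0,0,0,0,0,0]]
  newtons: 15

```text
clock: 6.6
tcp_pos: [556.3, 84.5, 101.9]
eef_rot: [0.0, -0.033, 0.999, 0.001]
wrist_force: [1.2, 12.4, 0.1]
opening: 10.5
grasp_force: 6.3
```

Call:
carry_out:
  increments:
    - [[0,0,0.011,-0.079,0,0,0],[0,0,0.022,-0.077,0,0,0],[0,0,0.033,-0.073,0,0,0],[0,0,0.043,-0.067,0,0,0],[0,0,0.052,-0.06,0,0,0],[0,0,0.06,-0.052,0,0,0],[0,0,0,0,0,0,0]]

```text
clock: 7.18
tcp_pos: [554.7, 106.3, 144.1]
eef_rot: [0.0, -0.034, 0.999, -0.001]
wrist_force: [-2.6, -3.3, 4.2]
opening: 9.0
grasp_force: 15.0
```

Call:
carry_out:
  increments:
    - [[0,0,0.067,-0.043,0,0,0],[0,0,0.072,-0.033,0,0,0],[0,0,0.077,-0.022,0,0,0],[0,0,0.079,-0.011,0,0,0],[0,0,0,0,0,0,0]]

```text
clock: 7.6
tcp_pos: [553.1, 136.5, 154.6]
eef_rot: [0.001, -0.033, 0.999, 0.0]
wrist_force: [-1.4, -1.0, 6.2]
opening: 9.3
grasp_force: 15.0
```

Call:
carry_out:
  increments:
    - [[0,0,0.08,0.001,0,0,0],[0,0,0.06,0.009,0,0,0],[0,0,0.04,0.006,0,0,0],[0,0,0,0,0,0,0],[0,0,0,0,0,0,0]]

```text
clock: 8.02
tcp_pos: [552.3, 150.1, 152.7]
eef_rot: [0.0, -0.033, 0.999, -0.004]
wrist_force: [-1.3, -15.1, 7.5]
opening: 9.6
grasp_force: 15.0
```

Call:
carry_out:
  increments:
    - [[0.4,0,0,0,0,0,0],[0.4,0,0,0,0,0,0],[0.4,0,0,0,0,0,0],[0.4,0,0,-0.25,0,0,0],[0.4,0,0,-0.35,0,0,0],[0.5,0,0,-0.35,0,0,0],[0.5,0,0,-0.35,0,0,0],[0.6,0.2,-0.1,0,0,0,0],[0.6,0.3,0,0,0,0,0],[0.6,0,0,0,0,0,0],[0.6,0,0,0,0,0,0]]

```text
clock: 8.93
tcp_pos: [501.1, 140.9, 280.8]
eef_rot: [-0.0, -0.033, 0.999, 0.001]
wrist_force: [-0.5, -0.2, -0.9]
opening: 56.6
grasp_force: 0.0
```

Run:
```python
from h import *
s=state();im=eyes.capture('wrist')
print(s['clock'],s['tcp_pos'],s['joints'],s['opening'])
import pickle;pickle.dump(s,open('s5.pkl','wb'))
cv2.imwrite('pics/w5.png',im[:,:,::-1]);cv2.imwrite('pics/w5b.png',cv2.resize(im[:,:,::-1],(800,600),interpolation=cv2.INTER_CUBIC))
t=eyes.capture('top')[110:230,170:330,::-1];cv2.imwrite('pics/t5.png',cv2.resize(t,(800,600),interpolation=cv2.INTER_CUBIC))
```

```text
8.9333 [501.1143717  140.92397746 280.82126874] [ 5.55079321e-02 -1.18034746e-01  1.80112736e+00  1.09736559e-03
  1.45922143e+00 -1.58217740e+00] 56.55874656177141
```

View pics/w5b.png

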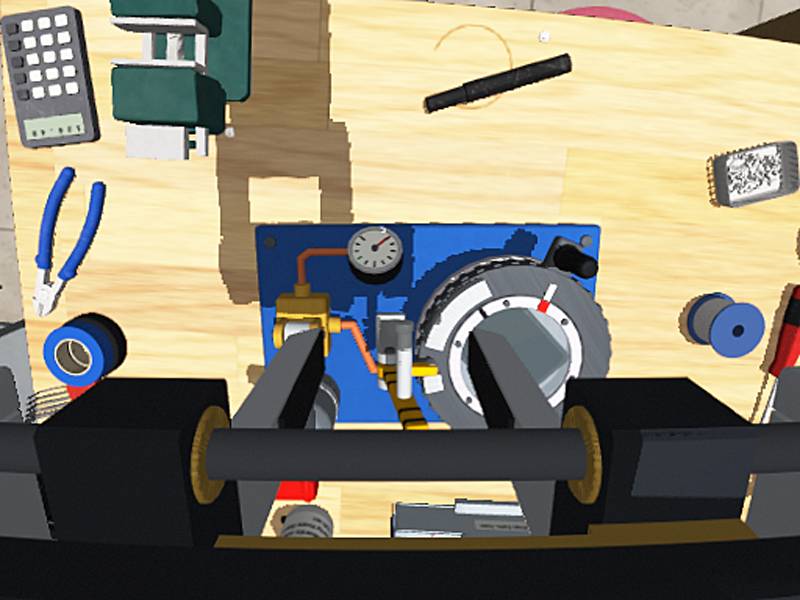

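The catch is over, with its pin at (404,328–395) and the tooth on the ring. I'll move above the lever handle, turn 90° and look.

Call:
carry_out:
  increments:
    - [[0.6,-0.3,-0.2,0,0,0,0],[0.6,-0.3,-0.2,0,0,0,0],[0.6,-0.3,-0.2,0,0,0,0],[0.6,-0.29,-0.19,0,0,0,0],[0.6,0,0,0,0,0,0.23],[0.6,0,0,0,0,0,0.23],[0.6,0,0,0,0,0,0.23],[0.6,0,0,0,0,0,0.23],[0.6,0,0,0,0,0,0.23],[0.6,0,0,0,0,0,0.23],[0.6,0,0,0,0,0,0.23],[0.6,0,0,0,0,0,0.23],[0.6,0,0,0,0,0,0.23],[0.6,0,0,0,0,0,0.23],[0.6,0,0,0,0,0,0.23],[0.6,0,0,0,0,0,0.23],[0.6,0,0,0,0,0,0.23],[0.6,0,0,0,0,0,0]]

```text
clock: 10.53
tcp_pos: [626.9, 69.5, 280.6]
eef_rot: [-0.001, 0.682, 0.731, -0.0]
wrist_force: [0.3, 0.2, 0.0]
opening: 56.5
grasp_force: 0.0
```

Run:
```python
from h import *
import pickle
C=cam('wrist',pickle.load(open('s5.pkl','rb')))
print('pin',[onz(C,np.array(u)/1.5625,169).round(1) for u in [(404,328),(404,390)]])
s=state();im=eyes.capture('wrist')
print(s['clock'],s['tcp_pos'],s['eef_rot'],s['opening'])
pickle.dump(s,open('s6.pkl','wb'))
cv2.imwrite('pics/w6b.png',cv2.resize(im[:,:,::-1],(800,600),interpolation=cv2.INTER_CUBIC))
C=cam('wrist',s);hs=cv2.cvtColor(im,cv2.COLOR_RGB2HSV)
print(proj(C,s['tcp_pos']-[0,0,93])*1.5625)
```

```text
pin [array([528.1, 148.5]), array([570.3, 151.5])]
10.5333 [626.88666356  69.47378479 280.62571707] [-5.27281645e-04  6.82079682e-01  7.31277652e-01 -1.55582146e-04] 56.51409951574291
[[395.10162334 292.85007265]]
```

View pics/w6b.png

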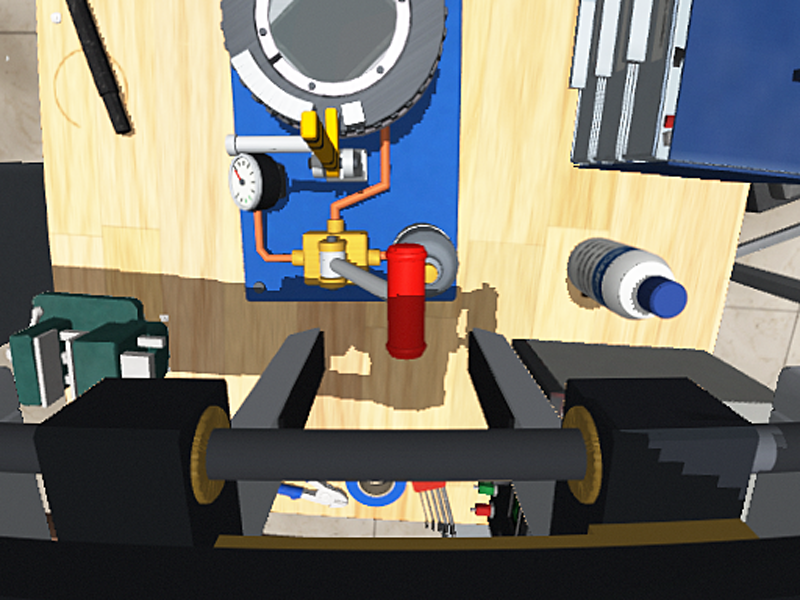

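The handle runs from (406,245) to (407,358), centred near (407,302). The pin's y confirms the catch is home.

Run:
```python
from h import *
import pickle
s=pickle.load(open('s6.pkl','rb'));C=cam('wrist',s)
P=[onz(C,np.array(u)/1.5625,190) for u in [(407,248),(407,355)]];m=np.mean(P,0);print(P,m)
R=q2R(s['eef_rot']);print(R.T@np.r_[m-s['tcp_pos'][:2],0],R[:,0],s['joints'])
```

```text
[array([631.7294113,  96.3717806]), array([636.49434066,  32.74284574])] [634.11187598  64.55731317]
[-5.40696925  6.86585613 -0.00952307] [-6.95340578e-02  9.97579422e-01  5.58939726e-04] [-6.93045059e-02  1.49891560e-01  1.53035034e+00  4.24963248e-04
  1.46236587e+00 -1.38941197e-01]
```

Call:
carry_out:
  increments:
    - [[0.6,0.12,0.07,0,0,0,0],[0.6,0,0,0.35,0,0,0],[0.6,0,0,0.35,0,0,0],[0.6,0,0,0.35,0,0,0],[0.6,0,0,0.05,0,0,0],[0.6,0,0,0,0,0,0],[0,0,0,0,0,0,0],[0,0,0,0,0,0,0],[0,0,0,0,0,0,0],[0,0,0,0,0,0,0],[0,0,0,0,0,0,0],[0,0,0,0,0,0,0],[0,0,0,0,0,0,0]]
  newtons: 30

```text
clock: 11.67
tcp_pos: [631.8, 81.6, 172.6]
eef_rot: [-0.0, 0.681, 0.732, -0.0]
wrist_force: [-4.1, -0.7, 4.6]
opening: 21.3
grasp_force: 30.0
```

Call:
carry_out:
  increments:
    - [[0,0,-0.088,-0.038,0,0,0],[0,0,-0.089,-0.031,0,0,0],[0,0,-0.095,-0.025,0,0,0],[0,0,-0.096,-0.02,0,0,0],[0,0,-0.097,-0.012,0,0,0],[0,0,-0.098,-0.006,0,0,0],[0,0,-0.098,0.002,0,0,0],[0,0,-0.098,0.008,0,0,0],[0,0,-0.097,0.015,0,0,0],[0,0,-0.095,0.022,0,0,0],[0,0,0,0,0,0,0]]
  newtons: 40

```text
clock: 12.58
tcp_pos: [540.4, 75.2, 184.0]
eef_rot: [0.004, 0.681, 0.732, 0.004]
wrist_force: [4.7, 1.9, 8.2]
opening: 21.0
grasp_force: 40.0
```

Call:
carry_out:
  increments:
    - [[0,0,-0.093,0.03,0,0,0],[0,0,-0.092,0.034,0,0,0],[0,0,-0.089,0.042,0,0,0],[0,0,-0.086,0.046,0,0,0],[0,0,-0.081,0.054,0,0,0],[0,0,-0.079,0.058,0,0,0],[0,0,-0.04,0.035,0,0,0],[0,0,0,0,0,0,0],[0,0,0,0,0,0,0]]

```text
clock: 13.33
tcp_pos: [484.7, 71.5, 152.9]
eef_rot: [0.003, 0.682, 0.732, 0.004]
wrist_force: [5.5, 2.7, 3.7]
opening: 21.1
grasp_force: 40.0
```

Call:
carry_out:
  increments:
    - [[0,0,-0.03,0.025,0,0,0],[0,0,-0.03,0.025,0,0,0],[0,0,0,0,0,0,0],[0,0,0,0,0,0,0]]

```text
clock: 13.67
tcp_pos: [483.2, 71.3, 151.2]
eef_rot: [0.007, 0.682, 0.732, 0.008]
wrist_force: [12.5, 6.1, 10.4]
opening: 21.1
grasp_force: 40.0
```

Call:
carry_out:
  increments:
    - [[0,0,-0.03,0.025,0,0,0],[0,0,-0.02,0.02,0,0,0],[0,0,0,0,0,0,0],[0,0,0,0,0,0,0],[0,0,0,0,0,0,0]]

```text
clock: 14.08
tcp_pos: [483.2, 71.2, 151.0]
eef_rot: [0.012, 0.682, 0.731, 0.013]
wrist_force: [20.1, 8.1, 18.6]
opening: 20.8
grasp_force: 40.0
```

Run:
```python
from h import *
s=state();im=eyes.capture('wrist')
print(s['clock'],s['tcp_pos'],s['wrist_force'],s['grasp_force'])
a=cv2.resize(im[:,:,::-1],(800,600),interpolation=cv2.INTER_CUBIC);cv2.imwrite('pics/w7b.png',a)
```

```text
14.0833 [483.23519769  71.17771646 150.98160743] [20.09774275  8.11766544 18.63143938] 40.00856816768646
```

View pics/w7b.png

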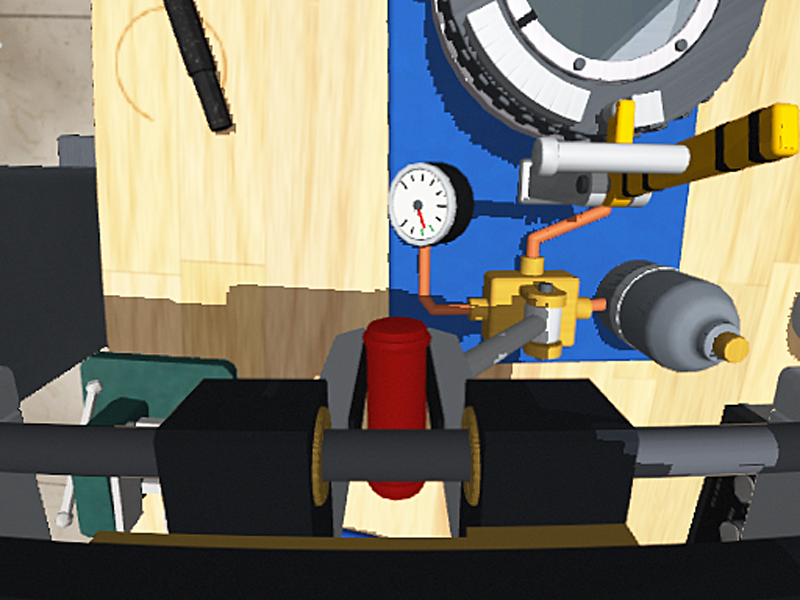

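The handle is gripped and the lever is hard on its stop: it no longer moves even at 20 N. The gauge needle has swung into the green and the catch is still home, so I'm handing in.

```bash
python3 -c "
from bench import ticket
print(ticket.job_done())"
```

```text
the job is handed in; nothing more can be done
None
```

I handed the job in with the ring turned to its locked mark, the catch flipped home in the notch, and the lever held fully pulled with the handle still gripped, after about 14 s of the 64 s allowed; the hand-in gave no verdict.

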